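# Lock the mast extension onto a leaning table easel

## Task

Get the table easel ready for a canvas: take the mast extension out of the wooden stand and slide it down over the leaning mast until it sits fully home on the black collar and the orange spring button pops out through the hole in its tube. Finish with the clip on its head facing straight to the easel's front. Keep the easel's lean, and leave the other things where they are.

Things in the scene. Friction and masses are not known exactly. Their poses are not given: they have to be found in the camera images.
- extension: mast extension: aluminium tube 33 mm outside, 28 mm inside, 130 mm long, swivelling stiffly in a black clip head on its top, 0.18 kg. Origin: centre of the tube's open mouth (lower end); z up the tube, x to the clip's side of the head. Starts upright in the stand, mouth 20 mm above the table. Tube and head turn as one until the tube is held; then the head turns on it with 0.3 N m
- extension_head (a point): middle of the black head, on the axis, 152 mm above the mouth, axes as the extension. Block 34 mm (x) by 30 mm (y) by 44 mm (z, 130 to 174 mm above the mouth): grip it across y. The tube below has one hole through its wall, a dark oblong 9.8 mm wide, 20 to 34 mm above the mouth; it starts turned by an unknown angle, up to 35 degrees either way, from the clip's side
- clip_pad (a point): outer face of the rubber pad of the canvas clip on the head, 46 mm from the axis on the +x side, 133 mm above the mouth; axes as the extension. The clip is 24 mm wide and hangs down to 122 mm above the mouth; it must end up facing the same way as the button
- stand_socket (a point): centre of the rim of the round socket (40 mm wide, 25 mm deep) that holds the extension, in a fixed wooden block 75 by 160 by 45 mm; the block's centre lies 40 mm along this point's +y. Two short brushes stand 70 and 95 mm along +y, up to 134 mm above the table
- mast_shoulder (a point): on the mast's axis, at the top face of the black collar (35 mm wide) where the tube's mouth must rest, about 85 mm above the table; z up the leaning mast, x to the easel's front (button side, away from the robot). The mast leans back (against x) 9 to 20 degrees on a stiff hinge 36 mm lower. A canvas ledge just below, 190 mm along y, juts 53 mm to +x; under it a fixed sketch box 240 x 300 x 40 mm
- mast_tip (a point): top of the mast stub, 55 mm above the shoulder, same axes. The stub is aluminium, 26 mm wide, so the tube has 1 mm play all round; its last 10 mm are a black nose tapering to 17 mm wide
- button_tip (a point): outermost point of the orange spring button, 22.7 mm above the shoulder on the mast's +x side; 8 mm wide, axes as the mast. 19.5 mm from the axis when out, 16 mm or less when held in. Its bevelled top lets a tube pushed down (5 to 15 N) press it in; its flat underside then locks the tube, with 2 mm slack. It pops out with the tube on the collar and the hole within 3 degrees: press lightly and turn
- brush_jar: glass jar of brushes, 90 mm wide, about 250 mm tall, brushes spreading to 110 mm; origin under its centre, z up
- water_pot: white ceramic cup, 76 mm wide, 85 mm tall; origin under its centre, z up
- pan_box: watercolour pan box with its lid folded flat beside it, 210 by 170 mm, 14 mm tall; origin under the centre of the pans, lid towards +y
- palette_knife: palette knife lying along its x, 200 mm long, wooden handle; origin under its middle
- tape_roll: roll of masking tape lying flat, 84 mm wide, 24 mm tall; origin under its centre
- paint_blue_tube: blue paint tube lying on the easel's sketch box, 100 by 28 by 18 mm, along its x; origin under its middle
- paint_red_tube: red paint tube lying on the table, 100 by 28 by 18 mm, along its x; origin under its middle
Mind the look-alikes: they are no part of the job. Of the things like the extension, leave any that is white or yellow; of the rest the smaller one is meant.

How it is judged:
By the outcome, as a careful person would: the job done as asked, in the order asked, and still so for the second after the job is handed in, with the robot touching nothing.
It also fails if it takes over 61 s, if anything falls off the work surface, if the arm or the gripper's body presses on something with over 40 N, if the wrist force passes 120 N, or if a joint passes its speed limit or range.

## Robot

A 7-joint arm with a two-finger parallel gripper is mounted at the origin on the work surface. World frame = base frame: x ahead of the robot, y to its left, z up, the work surface at z = 0. Lengths are in mm, angles in rad, forces in N, time in s.
With the tool pointing down it reaches from about 400 to 900 mm from the base axis. Payload 5.5 kg.
Tool frame: the origin (TCP) lies on the centre line of the jaws, within the pads' length; the fingertips stand 11 mm ahead of it and the grasp point (between the pads) lies 8 mm behind it (ctrl.nose_length is the distance from the TCP to the fingertips, in mm); z points along the fingers, y is the line along which they close (so a half turn about z gives the same grasp; the last joint's range is limited). The gripper opens to 92 mm and grips with 3 to 60 N. Pads are 19 mm wide; open, the fingers measure 130 mm over their backs; the gripper's body (75 mm by 190 mm) begins 47 mm behind the grasp point.
Start: joints at [1.402, 0.501, -0.427, 1.55, 0.221, 1.138, -0.21], TCP at [272.062, -590.324, 208.529] pointing down, gripper open.
Joint ranges: [-2.88, 2.88], [-0.31, 2.03], [-1.54, 1.56], [0.2, 2.42], [-1.41, 4.55], [0.19, 2.02], [-2.57, 2.57]. Speed limits (rad/s): [2.57, 2.57, 3.14, 3.14, 3.14, 3.14, 3.14].

## Interface

Orientations are given as a unit quaternion [w, x, y, z].
In Python, from rig import ctrl gives the robot as it stands.
- The arm moves only by the tool play_rows, never from a script. Its argument "commands" is one flat list of numbers, 7 for each row, row after row: the shift along the tool's x, y, z in cm, then the turn, a rotation vector about the tool's x, y, z in rad, then the opening, from 0 (shut) to 1 (fully open). In form: [tx, ty, tz, wx, wy, wz, claw, tx, ty, tz, wx, wy, wz, claw, ...]. A call has 1 to 12 rows; each row shifts and turns the commanded pose from where the row before left it, along the tool's axes as they then stand; what a row does not reach is not made up. A row lasts 1/10 s, in which the tool goes at most 50 mm and 8.59 degrees, less where a joint would pass 70% of its speed; a pose out of reach is approached as far as the arm can. A call is refused whole if a number of a shift passes 5 or a number of a turn 0.15, either way. A call with a gripper value outside its range is refused whole. The fingers move at their own pace and stop on an object; the grip force is fixed at half the most. Time passes only in rows, so rows that do not move let the fingers close. It gives the time, the measured TCP pose, the force, the opening and the grip force at its end, in the units of the state.
- ctrl.get_state(): the state, without advancing time (a new reading comes with each control period).
- ctrl.grab_frame(name): name is "scene" or "top" or "wrist"; returns the picture (384x512x3 uint8, red, green, blue); there is no depth.
- ctrl.calibration(name): a dict with "camera_matrix" (3x3 intrinsics, pixels), "extrinsics" (4x4, takes a point from camera to world coordinates). Camera axes: x right, y down, z forward; pixel columns grow to the right and rows downward; lengths in mm; the calibration is good to about 2 mm. A picture is of the moment at which its call begins: read the wrist's pose just before it. calibration takes no time and is no camera call; for the wrist camera it gives the pose at the moment of the call.
- ctrl.close_job(): hands the job in; it is judged then, once.
The state is a dict: "t": time; "joint_pos": joint angles; "qvel": joint speeds; "tau": joint torques, N m; "tcp_pos": TCP position; "tool_rot": TCP orientation; "ft_force": force on the tool from outside, world axes, zero at the start; "torque": the same for the moment, N m; "gripper_width": finger opening in mm; "finger_force": force on a finger pad.
Only numpy, scipy, OpenCV 4.12 (cv2) and the standard library are available. Lean on these libraries where they do the work, as an engineer would, in place of code of your own. Each camera call takes 0.05 s, during which the arm holds its last target. There are 200 camera calls.

## Working session

There is one attempt and no reset: what is moved stays moved. The work goes in short steps, Python scripts to look and compute and a tool call to move; the robot and the scene stay as the last step left them, time stands still between calls to the robot, and variables do not carry over. Pictures are saved under pics/ and viewed, at most 10 in all, crops included, and the job is handed in when it is done.

Besides the shell and the picture viewer there is one more tool, called after "Emit:" by a JSON object that holds its "op" and its "data", one argument or row to a line. play_rows: Moves the arm, as the interface text tells. Its arguments: {"type":"object","properties":{"commands":{"type":"array"}},"required":["commands"]}

```bash
mkdir -p pics; ls; python3 - <<'E'
from rig import ctrl
import cv2,numpy as np
s=ctrl.get_state();print({k:np.round(v,3).tolist() for k,v in s.items()})
for n in("scene","top"):
    cv2.imwrite(f"pics/{n}0.png",ctrl.grab_frame(n)[:,:,::-1]);c=ctrl.calibration(n);print(n,np.round(c["camera_matrix"],1).tolist(),np.round(c["extrinsics"],3).tolist())
a=cv2.imread("pics/scene0.png");b=cv2.imread("pics/top0.png")
cv2.imwrite("pics/scene0b.png",cv2.resize(a,(800,600),interpolation=3));cv2.imwrite("pics/top0b.png",cv2.resize(b,(800,600),interpolation=3))
E
```

```text
pics
{'t': 0.0, 'joint_pos': [1.402, 0.502, -0.427, 1.551, 0.221, 1.138, -0.21], 'qvel': [-0.003, -0.0, -0.001, -0.001, -0.002, 0.002, -0.001], 'tau': [0.0, -56.659, -5.816, -27.911, -0.068, 0.031, 0.0], 'tcp_pos': [271.678, -589.707, 207.483], 'tool_rot': [-0.001, 0.977, 0.214, -0.0], 'ft_force': [-0.543, -0.352, 0.679], 'torque': [0.004, -0.006, 0.011], 'finger_force': 0.0, 'gripper_width': 92.054}
scene [[412.5, 0.0, 253.9], [0.0, 412.5, 191.2], [0.0, 0.0, 1.0]] [[0.68, 0.451, -0.578, 1355.496], [0.733, -0.442, 0.516, -652.092], [-0.023, -0.775, -0.631, 965.702], [0.0, 0.0, 0.0, 1.0]]
top [[486.8, 0.0, 260.4], [0.0, 486.8, 190.6], [0.0, 0.0, 1.0]] [[-0.016, -0.999, 0.035, 521.645], [-1.0, 0.016, -0.006, 63.751], [0.005, -0.035, -0.999, 1482.63], [0.0, 0.0, 0.0, 1.0]]
```

View pics/scene0b.png

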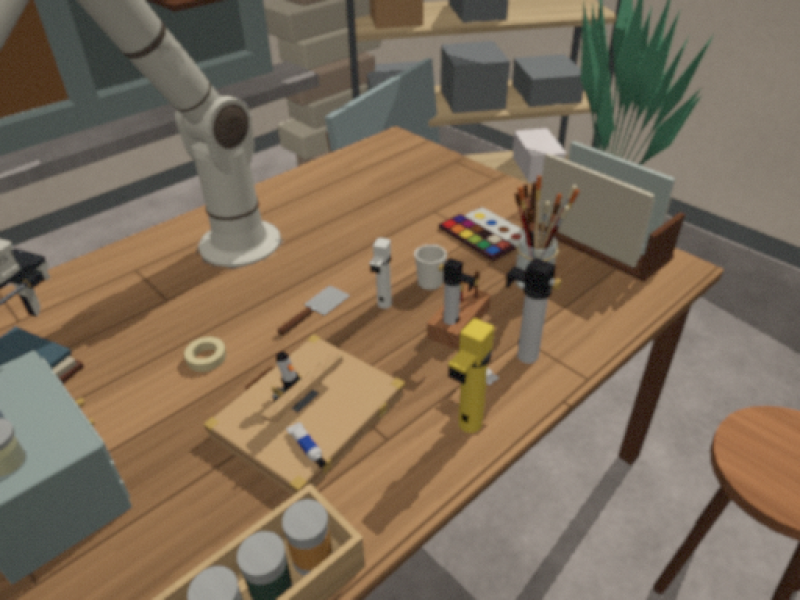

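View pics/top0b.png

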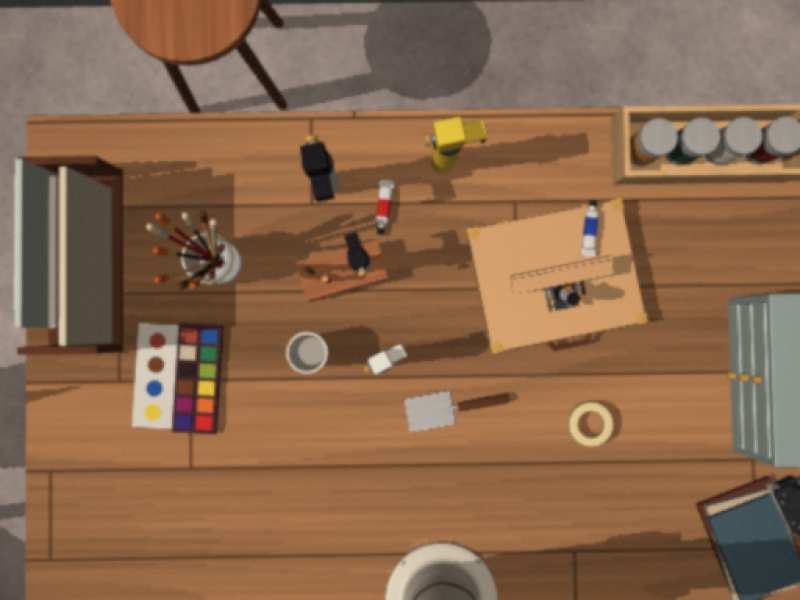

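The scene view shows four mast-extension look-alikes, in 800x600 scene-view pixels:
- Grey with a black head, in the wooden stand, at (453,290).
- Larger grey with a black head at (533,310).
- White at (382,272).
- Yellow at (473,375).

The one in the stand fits: it is neither white nor yellow, and it is the smaller of the grey ones. The easel is at (287,370). I'll confirm with an enlarged crop.

```bash
python3 - <<'E'
import cv2,numpy as np
a=cv2.imread("pics/scene0.png");b=cv2.imread("pics/top0.png")
def t(im,x,y): return cv2.resize(im[y:y+75,x:x+100],(400,300),interpolation=cv2.INTER_CUBIC)
# origin of crops: scene ext (250,155), top ext(180,130), scene easel (140,205), top easel (315,150)
cv2.imwrite("pics/c1.png",np.vstack([np.hstack([t(a,250,155),t(b,180,130)]),np.hstack([t(a,140,205),t(b,315,150)])]))
E
```

```text
(no output)
```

View pics/c1.png

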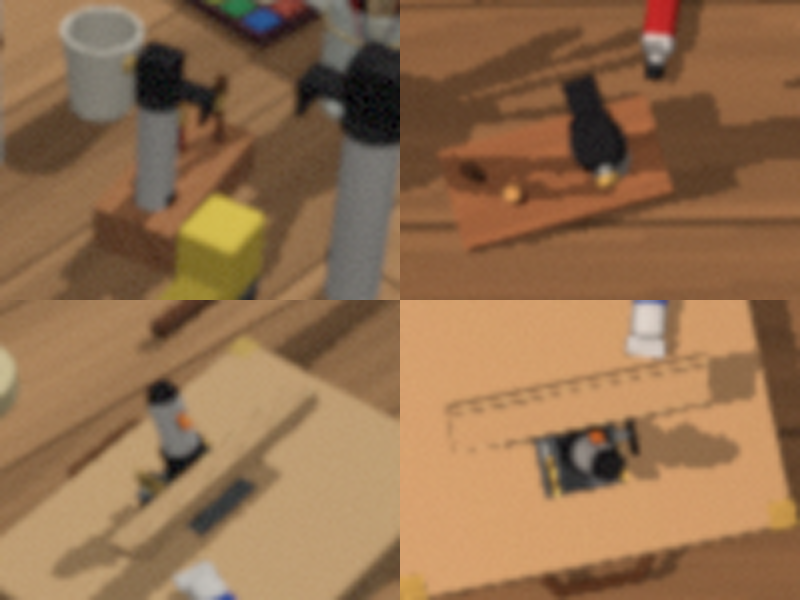

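The crop confirms it: the aluminium tube with the black head stands in the wooden block, with its dark hole just above the rim at tile (168,198), and its clip points to about +x world. The lower tiles show the mast stub with its orange button at (185,420) and (597,437), and its black nose at (160,395) and (605,462).

```bash
cat > h.py <<'E'
from rig import ctrl
import numpy as np, cv2
from scipy.spatial.transform import Rotation as R
from scipy.optimize import least_squares
def cam(n): c=ctrl.calibration(n); return np.array(c["camera_matrix"]),np.array(c["extrinsics"])
def proj(C,P):
    K,E=C; p=(np.atleast_2d(P)-E[:3,3])@E[:3,:3]; q=p@K.T; return q[:,:2]/q[:,2:]
def ray(C,u):
    K,E=C; d=E[:3,:3]@np.linalg.solve(K,[u[0],u[1],1]); return E[:3,3],d
def onz(C,u,z): o,d=ray(C,u); return o+d*(z-o[2])/d[2]
def tri(L):
    A=0;b=0
    for C,u in L:
        o,d=ray(C,u); d=d/np.linalg.norm(d); M=np.eye(3)-np.outer(d,d); A=A+M; b=b+M@o
    P=np.linalg.solve(A,b); return P,[(proj(C,P)[0]-u).round(1) for C,u in L]
def pose():
    s=ctrl.get_state(); q=s["tool_rot"]; return np.array(s["tcp_pos"]),R.from_quat([q[1],q[2],q[3],q[0]]),s
E
python3 - <<'E'
from h import *
np.set_printoptions(precision=1,suppress=True)
S,T,W=cam("scene"),cam("top"),cam("wrist")
t1=lambda x,y:(250+x/4,155+y/4); t2=lambda x,y:(180+(x-400)/4,130+y/4)
t3=lambda x,y:(140+x/4,205+(y-300)/4); t4=lambda x,y:(315+(x-400)/4,150+(y-300)/4)
print("headtop",tri([(S,t1(163,57)),(T,t2(599,140))]), onz(T,t2(599,140),194),onz(S,t1(163,57),194))
print("tube@45",onz(S,t1(157,205),45))
print("mast tip",tri([(S,t3(160,386)),(T,t4(607,464))]))
print("button",tri([(S,t3(185,421)),(T,t4(597,437))]))
p,r,s=pose(); print(r.as_matrix()); print("cam in tool", r.inv().apply(W[1][:3,3]-p), r.as_matrix().T@W[1][:3,:3], W[0])
b=[onz(T,t2(*u),45) for u in[(440,155),(645,97),(672,190),(467,248)]];print(np.array(b))
b=[onz(T,(u[0]/1.5625,u[1]/1.5625),40) for u in[(470,230),(618,200),(647,321),(495,352)]];print(np.array(b))
print(onz(T,(317/1.5625,168/1.5625),220),onz(T,(217/1.5625,258/1.5625),150))
E
```

```text
headtop (array([640.4, 140.5, 186.8]), [array([-1.5,  0.1]), array([-1.3, -1.2])]) [636.5 136.7 194. ] [649.8 136.9 194. ]
tube@45 [654.7 131.5  45. ]
mast tip (array([ 563.9, -237.6,  136.3]), [array([-0.3, -0. ]), array([-0.3, -0.2])])
button (array([ 584.5, -235.1,  113.6]), [array([-0.8, -0. ]), array([-0.6, -0.4])])
[[ 0.9  0.4 -0. ]
 [ 0.4 -0.9  0. ]
 [ 0.  -0.  -1. ]]
cam in tool [  74.    -0.7 -175.5] [[ 0.  -1.  -0.3]
 [ 1.   0.  -0. ]
 [ 0.  -0.3  1. ]] [[269.4   0.  257.9]
 [  0.  269.4 190.1]
 [  0.    0.    1. ]]
[[640.5 262.8  45. ]
 [681.1 110.6  45. ]
 [611.8  91.7  45. ]
 [571.4 243.7  45. ]]
[[ 699.9  -66.7   40. ]
 [ 752.9 -350.5   40. ]
 [ 521.2 -399.5   40. ]
 [ 467.2 -109.6   40. ]]
[785.6 203.2 220. ] [644.1 388.1 150. ]
```

Emit:
{"op": "play_rows", "data": {
  "commands": [0,0,-3.3,0,0,0,1,0,0,-3.3,0,0,0,1,0,0,-3.3,0,0,0,1,3,-1.7,0,0,0,0,1,3,-1.7,0,0,0,0,1,3,-1.7,0,0,0,0,1,3,-1.7,0,0,0,0,1,3,-1.7,0,0,0,0,1,3,-1.7,0,0,0,0,1,3,-1.7,0,0,0,0,1,3,-1.7,0,0,0,0,1,3,-1.7,0,0,0,0,1]
}}

```text
t: 1.3
tcp_pos: [453.6, -337.0, 307.2]
tool_rot: [-0.0, 0.977, 0.214, -0.0]
ft_force: [0.7, 0.0, 0.4]
gripper_width: 91.4
finger_force: 0.0
```

Emit:
{"op": "play_rows", "data": {
  "commands": [3,-1.8,0,0,0,0,1,3,-1.8,0,0,0,0,1,3,-1.8,0,0,0,0,1,0,0,3,0,0,0.1,1,0,0,3,0,0,0.14,1,0,0,0,0,0,0,1,0,0,0,0,0,0,1]
}}

```text
t: 2.0
tcp_pos: [512.0, -251.6, 247.5]
tool_rot: [-0.0, 0.995, 0.098, -0.001]
ft_force: [1.0, -0.4, 0.5]
gripper_width: 92.0
finger_force: 0.0
```

```bash
cat > snap.py <<'E'
import sys,pickle
from h import *
n=sys.argv[1]; p,r,s=pose(); C=cam("wrist"); im=ctrl.grab_frame("wrist")[:,:,::-1]
cv2.imwrite(f"pics/{n}.png",im); pickle.dump(C,open(f"pics/{n}.pkl","wb"))
e=r.as_matrix(); print(n,"t",round(s["t"],2),"tcp",p.round(1),"x",e[:,0].round(3),"z",e[:,2].round(3),"F",np.round(s["ft_force"],1),s["gripper_width"])
E
python3 snap.py w1; python3 -c "
from h import *
import pickle
C=pickle.load(open('pics/w1.pkl','rb'));print(proj(C,[[564,-238,136],[584,-235,113],[570,-238,85]]))"
```

```text
w1 t 2.0 tcp [ 512.  -251.6  247.5] x [ 0.981  0.194 -0.001] z [-0.001  0.001 -1.   ] F [ 1.  -0.4  0.5] 91.95767709135755
[[255.68801521 132.77449325]
 [256.72175839 112.6376755 ]
 [257.03526535 124.83579124]]
```

Emit:
{"op": "play_rows", "data": {
  "commands": [0,-3,1,0,0,0,1,0,-3,1,0,0,0,1,0,-3,1,0,0,0,1,0,-3,1,0,0,0,1,0,-3,1,0,0,0,1,0,0,0,0,0,0,1,0,0,0,0,0,0,1]
}}

```text
t: 2.75
tcp_pos: [485.0, -104.4, 199.2]
tool_rot: [0.001, 0.995, 0.097, 0.001]
ft_force: [1.5, -0.6, 0.2]
gripper_width: 92.0
finger_force: 0.0
```

```bash
python3 snap.py w2; python3 -c "
from h import *
import pickle
u=[]
for n in('w1','w2'):
  C=pickle.load(open(f'pics/{n}.pkl','rb'));c=proj(C,[[566,-238,112]])[0];print(c);x,y=int(c[0])-40,max(0,int(c[1])-60);print(x,y)
  u.append(cv2.resize(cv2.imread(f'pics/{n}.png')[y:y+120,x:x+80],(400,600),interpolation=2))
cv2.imwrite('pics/c2.png',np.hstack(u))"
```

```text
w2 t 2.75 tcp [ 485.  -104.4  199.2] x [0.981 0.194 0.002] z [ 0.003 -0.001 -1.   ] F [ 1.5 -0.6  0.2] 92.03062362380874
[256.23267649 129.46316779]
216 69
[411.45454262 135.11138933]
371 75
```

View pics/c2.png

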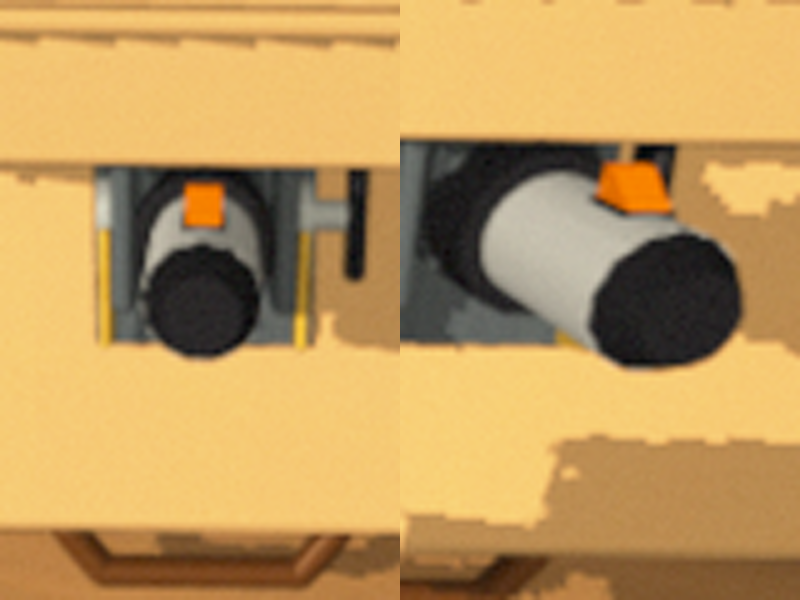

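The crops show the mast nose at tile (202,302) in the left view and (665,300) in the right, the orange button at (204,205) and (635,185), and the collar behind them. I'll fit a mast model to both views.

```bash
python3 - <<'E'
from h import *
import pickle
np.set_printoptions(precision=2,suppress=True)
C1,C2=[pickle.load(open(f'pics/{n}.pkl','rb')) for n in('w1','w2')]
a=np.linspace(0,2*np.pi,90)
def circ(r,s): return np.c_[r*np.cos(a),r*np.sin(a),0*a+s]
nose=np.r_[circ(13,45),circ(8.5,55)]
def frame(v):
    yaw,l=v[3:5]; return R.from_euler('ZY',[yaw,-l]).as_matrix()
def tw(P,v): return P@frame(v).T+np.array(v[:3])
px=lambda x,o,k: o+(x-400*(k)+.5)/5-.5
def ext(C,P,v):
    q=proj(C,tw(P,v)); return np.r_[q.min(0),q.max(0)]
O1=(216,69);O2=(371,75)
X1=lambda x:O1[0]+(x+.5)/5-.5; Y1=lambda y:O1[1]+(y+.5)/5-.5
X2=lambda x:O2[0]+(x-400+.5)/5-.5; Y2=lambda y:O2[1]+(y+.5)/5-.5
def res(v):
    e=[]
    n1=ext(C1,nose,v); e+=[n1[0]-X1(145),n1[2]-X1(260),n1[3]-Y1(357),n1[1]-Y1(246)]
    n2=ext(C2,nose,v); e+=[n2[0]-X2(589),n2[2]-X2(741),n2[3]-Y2(366),n2[1]-Y2(233)]
    c=ext(C2,circ(13,0),v); e+=[c[0]-X2(482)]
    c=ext(C2,circ(17.5,0),v); e+=[c[0]-X2(432)]
    c=ext(C1,circ(17.5,0),v); e+=[c[0]-X1(135),c[2]-X1(275)]
    b=np.array([[19.5,0,22.7]])
    e+=list((proj(C1,tw(b,v))[0]-[X1(204),Y1(184)])*.6)+list((proj(C2,tw(b,v))[0]-[X2(629),Y2(163)])*.6)
    return np.array(e)
f=least_squares(res,[575,-238,85,.19,.25],loss='soft_l1',x_scale=[1,1,1,.02,.02]); v=f.x
print(v[:3],np.degrees(v[3:])); print(f.fun if 0 else res(v)); J=f.jac; print("sd",np.sqrt(np.diag(np.linalg.inv(J.T@J)))*.5)
print("tip",tw(np.array([[0,0,55.]]),v))
S,T=cam("scene"),cam("top"); print(proj(S,tw(np.array([[0,0,50.]]),v)),proj(T,tw(np.array([[0,0,50.]]),v)),"seen",(180,226.5),(366.7,191))
E
```

```text
[ 579.26 -235.51   85.37] [12.78 15.77]
[-0.23  1.13  0.72 -0.7  -1.02  0.04  0.79 -0.36 -0.28  5.3  -0.57  0.38
 -0.23 -0.12 -0.29 -0.34]
sd [1.17 0.45 0.75 0.03 0.03]
tip [[ 564.69 -238.81  138.3 ]]
[[179.95 227.71]] [[366.54 190.07]] seen (180, 226.5) (366.7, 191)
```

Emit:
{"op": "play_rows", "data": {
  "commands": [0,0,-3,0,0,0,1,0,0,-3,0,0,0,1,0,0,-3,0,0,0,1,1.4,-3.2,0,0,0,0,1,1.4,-3.2,0,0,0,0,1,1.4,-3.2,0,0,0,0,1,1.4,-3.2,0,0,0,0,1,1.4,-3.2,0,0,0,0,1,1.4,-3.2,0,0,0,0,1,1.4,-3.2,0,0,0,0,1,0,0,0,0,0,-0.066,1,0,0,0,0,0,0,1]
}}

```text
t: 4.0
tcp_pos: [538.4, 134.3, 288.3]
tool_rot: [-0.0, 0.992, 0.129, 0.001]
ft_force: [0.5, -0.5, -0.1]
gripper_width: 91.7
finger_force: 0.0
```

```bash
python3 snap.py w3; python3 -c "
from h import *
import pickle
C=pickle.load(open('pics/w3.pkl','rb'));print(proj(C,[[637,138,194],[637,138,150]]));c=proj(C,[[645,140,180]])[0];x,y=max(0,int(c[0])-80),max(0,int(c[1])-60);print(x,y)
cv2.imwrite('pics/c3.png',cv2.resize(cv2.imread('pics/w3.png')[y:y+120,x:x+160],(800,600),interpolation=2))"
```

```text
w3 t 4.0 tcp [538.4 134.3 288.3] x [0.967 0.257 0.001] z [ 0.001  0.001 -1.   ] F [ 0.5 -0.5 -0.1] 91.69670805007732
[[281.93387697  88.23819296]
 [278.5290219   91.81649919]]
201 20
```

View pics/c3.png

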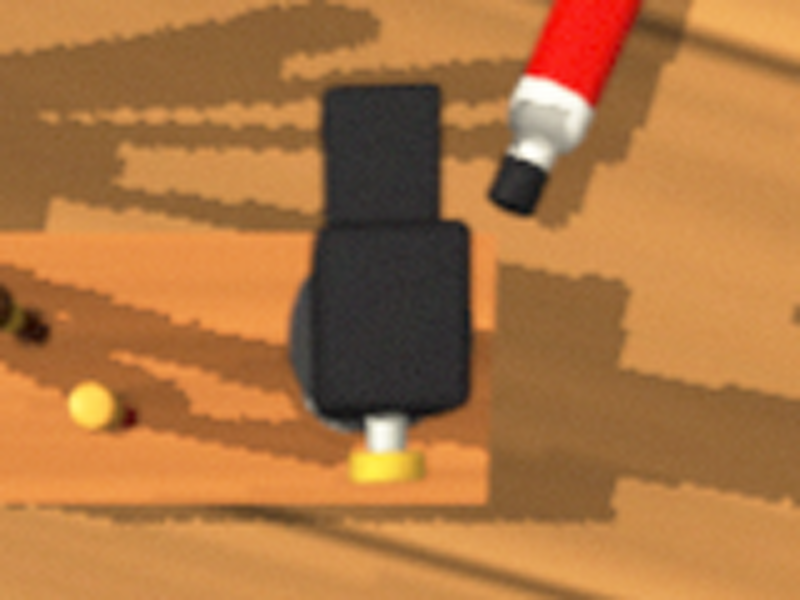

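The crop shows the head top square to the tool axes, spanning about (317–470, 222–405), with the clip straight up the image. The yaw of 15° therefore holds.

```bash
python3 - <<'E'
from h import *
import pickle
C=pickle.load(open('pics/w3.pkl','rb')); P=onz(C,(279.8,82.6),194); print(P.round(1))
p,r,s=pose(); P[2]=20+152-8; print((r.inv().apply(P-p)/10).round(2))  # TCP is 8 mm ahead of grasp
E
```

```text
[641.2 141.3 194. ]
[10.16  1.79 12.41]
```

Emit:
{"op": "play_rows", "data": {
  "commands": [3.3,0.6,0,0,0,0,1,3.4,0.6,0,0,0,0,1,3.3,0.65,0,0,0,0,1,0,0,3,0,0,0,1,0,0,3,0,0,0,1,0,0,3,0,0,0,1,0,0,2,0,0,0,1,0,0,1.4,0,0,0,1,0,0,0,0,0,0,1,0,0,0,0,0,0,0,0,0,0,0,0,0,0,0,0,0,0,0,0,0]
}}

```text
t: 5.25
tcp_pos: [639.6, 142.0, 165.1]
tool_rot: [-0.0, 0.992, 0.128, 0.001]
ft_force: [0.2, -0.3, 0.9]
gripper_width: 72.0
finger_force: 0.0
```

Emit:
{"op": "play_rows", "data": {
  "commands": [0,0,0,0,0,0,0,0,0,0,0,0,0,0,0,0,0,0,0,0,0]
}}

```text
t: 5.55
tcp_pos: [638.8, 141.8, 163.8]
tool_rot: [0.0, 0.992, 0.129, 0.0]
ft_force: [0.6, -0.9, -0.5]
gripper_width: 48.2
finger_force: 0.0
```

Closing continues. Next I let it grip and lift slightly.

Emit:
{"op": "play_rows", "data": {
  "commands": [0,0,0,0,0,0,0,0,0,0,0,0,0,0,0,0,0,0,0,0,0,0,0,0,0,0,0,0]
}}

```text
t: 5.95
tcp_pos: [638.7, 141.7, 163.5]
tool_rot: [0.0, 0.992, 0.129, -0.0]
ft_force: [0.2, -0.5, 1.0]
gripper_width: 29.6
finger_force: 29.8
```

Emit:
{"op": "play_rows", "data": {
  "commands": [0,0,0,0,0,0,0,0,0,-0.5,0,0,0,0,0,0,-1,0,0,0,0,0,0,-1.5,0,0,0,0,0,0,-2,0,0,0,0,0,0,-2,0,0,0,0,0,0,-2,0,0,0,0,0,0,-2,0,0,0,0,0,0,-2,0,0,0,0,0,0,-2,0,0,0,0,0,0,0,0,0,0,0]
}}

```text
t: 7.05
tcp_pos: [640.3, 143.1, 318.3]
tool_rot: [-0.0, 0.992, 0.129, 0.004]
ft_force: [0.4, 0.5, -2.1]
gripper_width: 29.6
finger_force: 29.8
```

Emit:
{"op": "play_rows", "data": {
  "commands": [-1,1.5,-0.3,0,0,0,0,-2,3.2,-0.3,0,0,0,0,-2,3.2,-0.3,0,0,0,0,-2,3.2,-0.3,0,0,0,0,-2,3.2,-0.3,0,0,0,0,-2,3.2,-0.3,0,0,0,0,-2,3.2,-0.3,0,0,0,0,-2,3.2,-0.3,0,0,0,0,-2,3.2,-0.3,0,0,0,0,-2,3.2,-0.3,0,0,0,0,-2,3,0,0,0,0,0,-1,1.5,0,0,0,0,0]
}}

```text
t: 8.25
tcp_pos: [512.5, -255.1, 342.9]
tool_rot: [0.001, 0.992, 0.126, -0.001]
ft_force: [0.6, -0.3, -2.3]
gripper_width: 29.9
finger_force: 29.8
```

Emit:
{"op": "play_rows", "data": {
  "commands": [0,0,0,0,0,0,0,0,0,0,0,0,0,0]
}}

```text
t: 8.45
tcp_pos: [514.5, -250.2, 343.2]
tool_rot: [-0.001, 0.992, 0.128, -0.0]
ft_force: [-0.6, 0.9, -2.1]
gripper_width: 29.5
finger_force: 29.8
```

```bash
cat > hole.py <<'E'
import sys
from h import *
n=sys.argv[1]; p,r,s=pose(); C=cam("scene"); im=ctrl.grab_frame("scene")[:,:,::-1]; cv2.imwrite(f"pics/{n}.png",im)
e=r.as_matrix(); print("tcp",p.round(1),"x",e[:,0].round(3),"z",e[:,2].round(3),s["t"],np.round(s["ft_force"],1))
m=p+144*e[:,2]; ax=-e[:,2]
g=im.astype(float).mean(2)
# sample horizontally across tube at heights above mouth
for h in (10,14,18,22,25,27,29,32,36,40,44):
    P=m+ax*h; v=ray(C,proj(C,P)[0])[1]; w=np.cross(v,ax); w/=np.linalg.norm(w)
    o=np.arange(-22,22.1,2)
    q=proj(C,P+o[:,None]*w).astype(np.float32)
    print(h,cv2.remap(g.astype(np.float32),q[None,:,0],q[None,:,1],1)[0].astype(int))
print("right dir",w.round(3))
c=proj(C,m+ax*60)[0].astype(int);x,y=c[0]-40,c[1]-40
cv2.imwrite(f"pics/{n}c.png",cv2.resize(im[y:y+80,x:x+80],(600,600),interpolation=2)); print("crop",x,y,proj(C,m),proj(C,m+ax*27))
E
python3 hole.py s1
```

```text
tcp [ 514.5 -250.2  343.2] x [0.967 0.255 0.   ] z [-0.     0.001 -1.   ] 8.45 [-0.6  0.9 -2.1]
10 [118 117 116 115 114 114 115 115 115 116 117 112 102  84  63  57  66  85
 105 121 126 125 124]
14 [116 116 114 114 113 112 113 115 116 117 116 111 104  83  56  36  49  74
 100 117 121 123 123]
18 [107 110 110 110 112 113 114 115 116 118 116 113 104  86  69  52  59  75
 100 114 120 120 122]
22 [101 101 103 106 110 112 113 114 116 118 117 115 109 102  93  83  82  90
 105 115 121 121 120]
25 [103 103 103 106 110 113 114 112 115 117 117 114 111 109 103  99  97 104
 111 117 122 123 120]
27 [109 108 106 108 111 113 113 113 114 116 116 114 112 111 107 104 103 111
 116 120 122 122 120]
29 [114 112 109 110 111 112 113 113 114 116 115 114 112 112 109 107 107 112
 117 123 122 120 119]
32 [116 114 114 112 112 113 113 113 113 116 116 115 113 111 109 109 111 113
 116 119 117 116 116]
36 [116 117 115 113 111 111 112 114 117 117 116 116 114 112 111 111 111 113
 117 115 110 106 107]
40 [114 113 112 112 112 112 112 113 115 115 115 115 114 112 109 109 111 114
 117 116 113 107 105]
44 [112 111 111 110 110 109 109 112 114 115 114 114 113 111 111 110 111 114
 116 118 117 114 112]
right dir [0.431 0.903 0.001]
crop 119 147 [[163.10842898 204.08389764]] [[161.54871762 196.84446786]]
```

View pics/s1c.png

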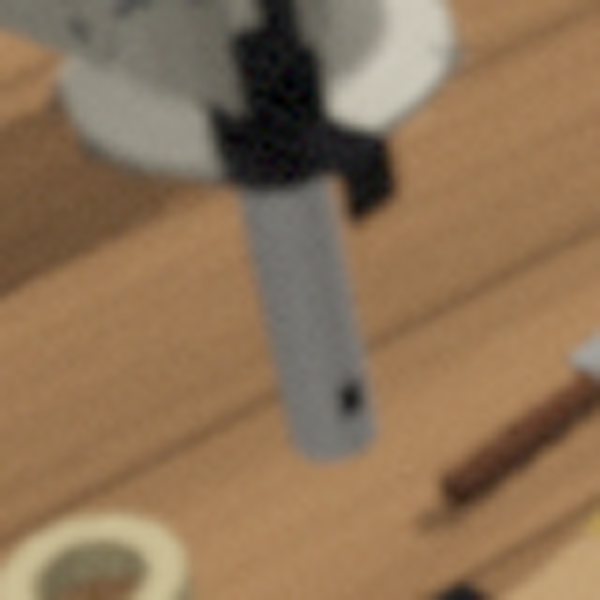

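The crop shows the dark hole at tile (350,397), right of the tube's axis, which is at about x=324 at that height. I'll turn the tool so the hole faces the scene camera and measure it again.

Emit:
{"op": "play_rows", "data": {
  "commands": [0,0,0,0,0,0.1,0,0,0,0,0,0,0.14,0,0,0,0,0,0,0.14,0,0,0,0,0,0,0.14,0,0,0,0,0,0,0,0,0,0,0,0,0,0,0]
}}

```text
t: 9.1
tcp_pos: [515.3, -249.2, 343.6]
tool_rot: [-0.0, 0.992, -0.128, 0.0]
ft_force: [-0.3, 0.5, -1.8]
gripper_width: 29.5
finger_force: 29.8
```

```bash
sed -i 's/^for h in .*/for h in (8,10,12,14,16,60):/' hole.py; python3 hole.py s2; python3 - <<'E'
from h import *
import cv2
im=cv2.imread('pics/s2.png').astype(int)
g=im.mean(2)[190:212,148:178].astype(int)
print(g)
E
```

```text
tcp [ 515.3 -249.2  343.6] x [ 0.967 -0.253  0.   ] z [ 0.  0. -1.] 9.1 [-0.3  0.5 -1.8]
8 [118 117 115 113 112 114 114 109  91  74  57  44  57  74  92 105 111 117
 122 124 126 127 126]
10 [117 115 114 113 114 115 115 111  89  66  44  31  46  67  90 102 111 117
 121 124 126 126 126]
12 [116 115 113 112 114 114 113 109  88  62  35  28  43  64  87 100 109 117
 121 123 124 124 125]
14 [115 113 112 112 113 113 113 107  88  65  38  35  45  64  86  99 109 118
 122 123 122 122 123]
16 [112 112 112 111 112 113 113 105  88  68  48  47  55  71  88 100 109 118
 121 121 120 120 120]
60 [118 114 112 111 110 112 114 113 113 114 115 114 112 110 107 106 109 113
 117 119 118 115 116]
right dir [0.432 0.902 0.   ]
crop 119 147 [[163.50204115 203.95259711]] [[161.95264577 196.70418962]]
[[120 119 118 118 120 113 112 111 111 114 115 117 115 112 111 108 106 114
  121 118 117 113 109 102 101 100 101 108 113 116]
 [119 118 114 116 116 116 112 110 110 115 115 113 117 114 112 107 107 111
  116 113 109 104 103  99 102 105 115 116 118 120]
 [118 117 114 117 116 114 110 107 111 116 115 117 117 113 112 109 106 1
[... 1729 characters left out ...]
117 119 120 121 118 113
  112 118 126 130 133 132 135 133 132 131 131 132]
 [119 119 120 120 120 119 121 124 124 123 122 124 120 120 120 120 118 116
  119 121 132 134 132 134 132 131 131 132 131 129]
 [118 117 120 119 122 124 122 124 128 127 126 126 126 123 127 124 125 126
  129 133 131 134 133 134 134 133 132 131 131 127]
 [119 119 120 117 121 124 125 127 129 128 128 126 130 128 129 128 129 131
  133 132 131 131 133 132 131 131 129 130 125 118]
 [118 122 126 124 125 127 130 130 130 131 128 128 130 131 131 132 131 133
  134 132 131 132 132 129 130 130 128 128 125 107]
 [124 125 126 126 130 131 129 128 129 128 131 132 132 132 136 134 132 132
  134 133 133 131 128 129 127 127 131 131 125 100]]
```

```bash
cat > mast.py <<'E'
from h import *
SH=np.array([579.3,-235.5,85.4]); YAW,LEAN=np.radians([12,15.8])
RM=R.from_euler('ZY',[YAW,-LEAN]); ZM=RM.as_matrix()[:,2]
def goal(h,clip): # mouth h mm above shoulder; clip angle (deg) from mast x about mast z
    return SH+(h+144)*ZM, RM*R.from_euler('z',clip,degrees=True)*R.from_matrix(np.diag([1.,-1,-1]))
def rel(h,clip):
    P,G=goal(h,clip); p,r,s=pose(); rv=(r.inv()*G).as_rotvec()
    print("turn first:",rv.round(3),"then shift cm:",(G.inv().apply(P-p)/10).round(2))
def here():
    p,r,s=pose(); m=p+144*r.as_matrix()[:,2]-SH; q=RM.inv().apply(m)
    a=(RM.inv()*r*R.from_matrix(np.diag([1.,-1,-1]))).as_rotvec(degrees=True)
    f=RM.inv().apply(s["ft_force"]); to=RM.inv().apply(s["torque"])
    print("t",round(s["t"],2),"mouth in mast frame",q.round(1),"rotvec deg",a.round(1),"F mast",f.round(1),"M",to.round(2),"grip",round(s["gripper_width"],1),"F raw",np.round(s["ft_force"],1))
E
python3 -c "
from mast import *
rel(80,10.5);here()"
```

```text
turn first: [ 0.039  0.278 -0.645] then shift cm: [-0.69 -0.16  4.23]
t 9.15 mouth in mast frame [-32.1  -0.3 127.7] rotvec deg [ -3.7  15.5 -26.5] F mast [ 0.3 -0.7 -1.3] M [ 0.06 -0.02  0.02] grip 29.5 F raw [ 0.7 -0.6 -1.1]
```

Emit:
{"op": "play_rows", "data": {
  "commands": [0,0,0,0.0056,0.0397,-0.0921,0,0,0,0,0.0056,0.0397,-0.0921,0,0,0,0,0.0056,0.0397,-0.0921,0,0,0,0,0.0056,0.0397,-0.0921,0,0,0,0,0.0056,0.0397,-0.0921,0,0,0,0,0.0056,0.0397,-0.0921,0,0,0,0,0.0056,0.0397,-0.0921,0,-0.35,-0.08,1,0,0,0,0,-0.35,-0.08,1,0,0,0,0,0,0,0.6,0,0,0,0,0,0,0,0,0,0,0,0,0,0,0,0,0,0]
}}

```text
t: 10.35
tcp_pos: [515.3, -249.8, 316.4]
tool_rot: [-0.002, 0.972, 0.191, 0.137]
ft_force: [0.4, -0.2, -1.4]
gripper_width: 29.5
finger_force: 29.8
```

```bash
python3 - <<'E'
from mast import *
rel(80,10.5);here()
a=[];p,r,s=pose();e=r.as_matrix()
for n in("scene","top","wrist"):
    C=cam(n); im=ctrl.grab_frame(n)[:,:,::-1]; cv2.imwrite(f"pics/{n}3.png",im)
    c=proj(C,SH+70*ZM)[0]; print(n,c.round(),"mouth pred",proj(C,p+144*e[:,2]).round(1),"tip pred",proj(C,SH+55*ZM).round(1)); w=(35,35,60)[("scene","top","wrist").index(n)]
    x,y=[int(np.clip(c[i]-w,0,(512,384)[i]-2*w)) for i in(0,1)]; print("crop",x,y,w)
    a.append(cv2.resize(im[y:y+2*w,x:x+2*w],(400,400) if n!="wrist" else (400,400),interpolation=2))
cv2.imwrite("pics/c4.png",np.hstack(a[:2]))
E
```

```text
turn first: [ 0.001  0.    -0.005] then shift cm: [ 0.03 -0.06  1.61]
t 10.35 mouth in mast frame [-0.2 -0.8 96.1] rotvec deg [-0.1  0.  10.2] F mast [-0.1 -0.2 -1.5] M [-0.01  0.48  0.05] grip 29.5 F raw [ 0.4 -0.2 -1.4]
scene [178. 222.] mouth pred [[174.4 214.9]] tip pred [[179.4 226.3]]
crop 142 187 35
top [369. 192.] mouth pred [[371.5 194. ]] tip pred [[367.  190.5]]
crop 333 156 35
wrist [258. 171.] mouth pred [[258.2 176. ]] tip pred [[257.6 168.9]]
crop 197 111 60
```

View pics/c4.png

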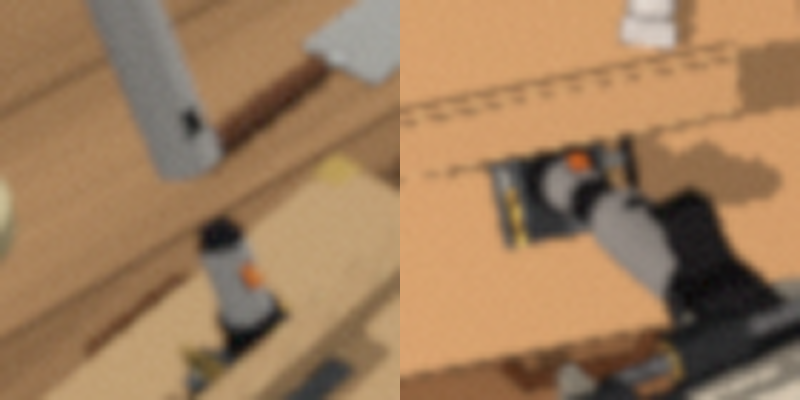

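The tube's axis, extended in the scene tile, runs from (190,165) to the nose at (220,230), so it is in line. The hole faces the button side. I descend in small steps and watch the force.

Emit:
{"op": "play_rows", "data": {
  "commands": [0.03,-0.06,1,0,0,0,0,0,0,1,0,0,0,0,0,0,1,0,0,0,0,0,0,0.7,0,0,0,0,0,0,0.3,0,0,0,0,0,0,0,0,0,0,0]
}}

```text
t: 11.1
tcp_pos: [525.4, -247.3, 277.4]
tool_rot: [-0.002, 0.972, 0.19, 0.137]
ft_force: [0.5, 1.3, -1.8]
gripper_width: 29.5
finger_force: 29.8
```

```bash
python3 -c "
from mast import *
here()"
```

```text
t 11.1 mouth in mast frame [-0.9 -0.5 55.8] rotvec deg [-0.   0.  10.2] F mast [ 0.2  1.2 -2. ] M [ 0.    0.47 -0.  ] grip 29.5 F raw [ 0.5  1.3 -1.8]
```

Emit:
{"op": "play_rows", "data": {
  "commands": [0.08,-0.04,0.2,0,0,0,0,0,0,0.3,0,0,0,0,0,0,0.3,0,0,0,0,0,0,0.3,0,0,0,0,0,0,0,0,0,0,0]
}}

```text
t: 11.6
tcp_pos: [528.8, -246.2, 267.2]
tool_rot: [-0.002, 0.972, 0.19, 0.137]
ft_force: [1.1, 0.1, -2.3]
gripper_width: 29.8
finger_force: 29.8
```

```bash
python3 -c "
from mast import *
here()"
```

```text
t 11.6 mouth in mast frame [-0.3 -0.2 45. ] rotvec deg [-0.1  0.  10.2] F mast [ 0.4 -0.1 -2.5] M [-0.01  0.54  0.  ] grip 29.8 F raw [ 1.1  0.1 -2.3]
```

Emit:
{"op": "play_rows", "data": {
  "commands": [0,0,0.3,0,0,0,0,0,0,0.3,0,0,0,0,0,0,0.2,0,0,0,0,0,0,0,0,0,0,0]
}}

```text
t: 12.0
tcp_pos: [531.0, -245.8, 259.6]
tool_rot: [-0.002, 0.972, 0.19, 0.137]
ft_force: [-0.2, 0.3, -2.0]
gripper_width: 29.4
finger_force: 29.8
```

```bash
python3 - <<'E'
from mast import *
here()
a=[]
for n in("scene","top"):
    C=cam(n); im=ctrl.grab_frame(n)[:,:,::-1]; c=proj(C,SH+40*ZM)[0]; w=30
    x,y=[int(c[i]-w) for i in(0,1)]; print("crop",x,y,w); a.append(cv2.resize(im[y:y+2*w,x:x+2*w],(400,400),interpolation=2))
cv2.imwrite("pics/c5.png",np.hstack(a))
E
```

```text
t 12.0 mouth in mast frame [-0.1 -0.2 37.1] rotvec deg [-0.1  0.  10.2] F mast [-0.6  0.4 -1.9] M [0.02 0.55 0.  ] grip 29.4 F raw [-0.2  0.3 -2. ]
crop 151 200 30
crop 335 159 30
```

View pics/c5.png

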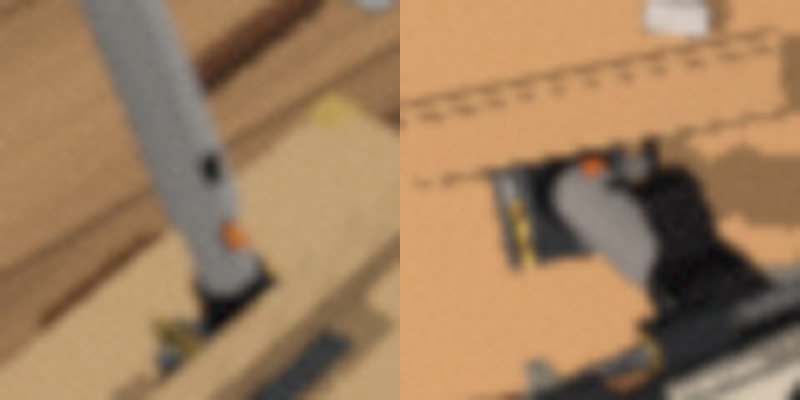

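The tube is over the nose, with its hole at tile (210,165) straight above the button at (235,235) along the tube. No side force shows. I continue past the button.

Emit:
{"op": "play_rows", "data": {
  "commands": [0,0,0.3,0,0,0,0,0,0,0.3,0,0,0,0,0,0,0.3,0,0,0,0,0,0,0.2,0,0,0,0,0,0,0.2,0,0,0,0,0,0,0,0,0,0,0]
}}

```text
t: 12.7
tcp_pos: [534.8, -245.2, 247.6]
tool_rot: [-0.001, 0.972, 0.19, 0.138]
ft_force: [-1.7, 1.2, 1.6]
gripper_width: 29.5
finger_force: 29.8
```

```bash
python3 -c "
from mast import *
here()"
```

```text
t 12.7 mouth in mast frame [ 0.3 -0.5 24.5] rotvec deg [-0.1 -0.  10.2] F mast [-0.9  1.5  2. ] M [ 0.23  0.63 -0.07] grip 29.5 F raw [-1.7  1.2  1.6]
```

Emit:
{"op": "play_rows", "data": {
  "commands": [0,0,0.2,0,0,0,0,0,0,0.2,0,0,0,0,0,0,0.2,0,0,0,0,0,0,0.2,0,0,0,0,0,0,0,0,0,0,0]
}}

```text
t: 13.2
tcp_pos: [536.5, -244.6, 239.2]
tool_rot: [-0.002, 0.972, 0.19, 0.137]
ft_force: [0.8, 0.6, -2.9]
gripper_width: 29.4
finger_force: 29.8
```

```bash
python3 -c "
from mast import *
here()"
```

```text
t 13.2 mouth in mast frame [-0.3 -0.2 15.9] rotvec deg [-0.1  0.  10.2] F mast [ 0.   0.4 -3. ] M [0.01 0.59 0.  ] grip 29.4 F raw [ 0.8  0.6 -2.9]
```

Emit:
{"op": "play_rows", "data": {
  "commands": [0,0,0.3,0,0,0,0,0,0,0.3,0,0,0,0,0,0,0.3,0,0,0,0,0,0,0.3,0,0,0,0,0,0,0,0,0,0,0]
}}

```text
t: 13.7
tcp_pos: [539.7, -244.0, 227.6]
tool_rot: [-0.002, 0.972, 0.19, 0.137]
ft_force: [1.2, 0.4, -4.2]
gripper_width: 29.7
finger_force: 29.8
```

```bash
python3 -c "
from mast import *
here()"
```

```text
t 13.7 mouth in mast frame [-0.3 -0.2  3.8] rotvec deg [-0.1  0.  10.2] F mast [ 0.1  0.1 -4.4] M [-0.06  0.54 -0.03] grip 29.7 F raw [ 1.2  0.4 -4.2]
```

Emit:
{"op": "play_rows", "data": {
  "commands": [0,0,0.15,0,0,0,0,0,0,0.15,0,0,0,0,0,0,0.1,0,0,0,0,0,0,0,0,0,0,0]
}}

```text
t: 14.1
tcp_pos: [541.9, -244.3, 225.7]
tool_rot: [-0.001, 0.972, 0.19, 0.138]
ft_force: [-2.7, 0.5, 5.7]
gripper_width: 29.6
finger_force: 29.9
```

```bash
python3 -c "
from mast import *
here()"
```

```text
t 14.1 mouth in mast frame [ 1.4 -1.3  1.4] rotvec deg [-0.2 -0.1 10.2] F mast [-0.9  1.   6.1] M [ 0.3   0.79 -0.05] grip 29.6 F raw [-2.7  0.5  5.7]
```

Emit:
{"op": "play_rows", "data": {
  "commands": [0,0,0.07,0,0,0,0,0,0,0,0,0,0,0,0,0,0,0,0,0,0]
}}

```text
t: 14.4
tcp_pos: [542.5, -244.5, 225.6]
tool_rot: [-0.0, 0.972, 0.19, 0.139]
ft_force: [-2.7, -0.7, 8.4]
gripper_width: 29.5
finger_force: 30.0
```

```bash
cat > look.py <<'E'
import sys
from mast import *
here()
C=cam("scene"); im=ctrl.grab_frame("scene")[:,:,::-1]; cv2.imwrite(f"pics/{sys.argv[1]}.png",im)
c=proj(C,SH+20*ZM+17*RM.as_matrix()[:,0])[0]; x,y=[int(c[i]-30) for i in(0,1)]
hsv=cv2.cvtColor(np.ascontiguousarray(im[y:y+60,x:x+60]),cv2.COLOR_BGR2HSV)
m=(hsv[...,0]<14)&(hsv[...,1]>130)&(hsv[...,2]>120); q=np.argwhere(m)
print("orange px",m.sum(), (q.mean(0)[::-1]+[x,y]).round(1) if len(q) else None,"pred button",proj(C,SH+22.7*ZM+17*RM.as_matrix()[:,0]).round(1))
cv2.imwrite(f"pics/{sys.argv[1]}c.png",cv2.resize(im[y:y+60,x:x+60],(480,480),interpolation=2))
E
python3 look.py b1
```

```text
t 14.4 mouth in mast frame [ 2.  -1.8  1.3] rotvec deg [-0.3 -0.1 10.2] F mast [-0.4 -0.1  8.9] M [ 0.42  0.72 -0.02] grip 29.5 F raw [-2.7 -0.7  8.4]
orange px 4 [174.2 238.8] pred button [[187.  236.2]]
```

It is seated at h≈1.3 with a net force of about 11 N, and the button is not out yet. I sweep the angle in small turns.

Emit:
{"op": "play_rows", "data": {
  "commands": [0,0,0,0,0,-0.017,0,0,0,0,0,0,-0.017,0,0,0,0,0,0,-0.017,0,0,0,0,0,0,0,0]
}}

```text
t: 14.85
tcp_pos: [542.4, -244.4, 225.6]
tool_rot: [0.003, 0.967, 0.215, 0.139]
ft_force: [-2.9, 0.7, 8.5]
gripper_width: 29.7
finger_force: 30.0
```

```bash
python3 look.py b2
```

```text
t 14.85 mouth in mast frame [ 2.  -1.6  1.3] rotvec deg [-0.2 -0.1 13.1] F mast [-0.2  1.3  8.9] M [ 0.54  0.73 -0.05] grip 29.7 F raw [-2.9  0.7  8.5]
orange px 6 [176.8 236.8] pred button [[187.  236.2]]
```

Emit:
{"op": "play_rows", "data": {
  "commands": [0,0,0,0,0,-0.017,0,0,0,0,0,0,-0.017,0,0,0,0,0,0,-0.017,0,0,0,0,0,0,0,0]
}}

```text
t: 15.3
tcp_pos: [542.4, -244.7, 225.7]
tool_rot: [0.007, 0.961, 0.24, 0.138]
ft_force: [-3.5, 0.9, 9.4]
gripper_width: 29.5
finger_force: 30.0
```

```bash
python3 look.py b3
```

```text
t 15.3 mouth in mast frame [ 1.9 -2.   1.3] rotvec deg [-0.3 -0.1 16. ] F mast [-0.6  1.6  9.9] M [ 0.35  0.79 -0.09] grip 29.5 F raw [-3.5  0.9  9.4]
orange px 7 [172.4 239.4] pred button [[187.  236.2]]
```

```bash
python3 - <<'E'
from mast import *
C=cam("scene"); c=proj(C,SH+22.7*ZM+17*RM.as_matrix()[:,0])[0].astype(int); print(c)
for n in("scene3","b1","b2","b3"):
    im=cv2.imread(f"pics/{n}.png").astype(int)[c[1]-6:c[1]+6,c[0]-8:c[0]+7]; print(n);print("R-B");print(im[...,2]-im[...,0]);
    if n!="scene3": print(im.mean(2).astype(int))
E
```

```text
[187 236]
scene3
R-B
[[  5   2   4   5   4  10  30  54  70  72  76  76  76  75  75]
 [  4   6   4   6   7  10  22  48  67  74  74  76  74  74  75]
 [  6   6   8   7  11  20  37  49  65  73  77  75  74  73  75]
 [  8   6   8  10  21  49  74  77  75  76  74  74  75  75  74]
 [ 13   7   5  10  29  71 110 107  91  82  77  74  76  73  75]
 [ 18   7   5   8  18  60 111 125 108  88  76  76  74  74  75]
 [ 26  11   8   7  10  34  84 107  93  78  74  75  74  74  75]
 [ 35  16   6   7   8  16  39  56  48  48  61  72  74  72  76]
 [ 49  22  10   7   7   9  13  16  17  20  36  62  74  73  75]
 [ 56  29  10   6   6   6   7   7   9   9  15  49  70  77  75]
 [ 63  34  13   6   7   4   7   6   8   6   7  34  68  77  76]
 [ 62  36  11   4   7   6   6   7   6   4   3  14  45  62  71]]
b1
R-B
[[ 7  8  6  8  8  7 11 21 46 67 73 73 75 74 73]
 [ 6  5  6  7  6  6  7 16 38 59 71 75 75 76 76]
 [ 7  7  5  6  5  6  6 12 32 55 72 75 75 75 73]
 [ 6  8  5  6  7  6  7 12 29 51 66 72 73 74 75]
 [ 9  8  8  8  6  8 10 42 47 52 64 71 75 75 75]
 [ 6  6  7  7  6  8 31 83 76 59 63 71 76 76 74]
 [ 9  6  7  6  6  7 36 83 7
[... 3000 characters left out ...]
6 155]
 [118 119 118 120 122 127 133 134 147 153 153 156 158 156 155]
 [115 119 119 119 119 122 120 118 133 148 155 157 155 155 156]
 [118 120 118 119 119 112  96  87 112 143 153 156 156 156 155]
 [119 117 121 121 117 107  84  71 101 133 152 155 155 156 157]
 [117 119 119 120 116 109  89  92 104 130 149 154 156 157 156]
 [115 119 118 120 120 117 105 107 119 134 147 156 154 157 156]
 [118 117 121 121 121 116 112 116 124 138 146 153 155 156 156]
 [120 116 117 117 121 120 118 117 127 139 143 145 150 153 156]
 [122 115 117 121 120 122 120 121 129 138 137 130 141 149 155]
 [127 117 118 120 124 122 119 122 129 130 129 112 120 138 149]
 [130 120 117 122 121 122 123 121 124 126 110  87  85 114 141]]
```

Emit:
{"op": "play_rows", "data": {
  "commands": [0,0,0,0,0,0.02,0,0,0,0,0,0,0.02,0,0,0,0,0,0,0.02,0,0,0,0,0,0,0.02,0,0,0,0,0,0,0.02,0,0,0,0,0,0,0.02,0,0,0,0,0,0,0,0]
}}

```text
t: 16.05
tcp_pos: [542.4, -244.7, 225.6]
tool_rot: [-0.001, 0.974, 0.181, 0.138]
ft_force: [-3.1, -0.5, 7.9]
gripper_width: 29.8
finger_force: 30.0
```

```bash
python3 look.py b4
```

```text
t 16.05 mouth in mast frame [ 1.8 -2.   1.3] rotvec deg [-0.3 -0.1  9.1] F mast [-0.9  0.2  8.4] M [0.25 0.77 0.  ] grip 29.8 F raw [-3.1 -0.5  7.9]
orange px 7 [174.1 238.1] pred button [[187.  236.2]]
```

Emit:
{"op": "play_rows", "data": {
  "commands": [0,0,0,0,0,0.02,0,0,0,0,0,0,0.02,0,0,0,0,0,0,0.02,0,0,0,0,0,0,0.02,0,0,0,0,0,0,0,0]
}}

```text
t: 16.6
tcp_pos: [542.3, -244.1, 225.6]
tool_rot: [-0.007, 0.98, 0.143, 0.138]
ft_force: [-3.6, 1.7, 9.6]
gripper_width: 29.8
finger_force: 30.0
```

```bash
python3 look.py b5; python3 - <<'E'
from mast import *
C=cam("scene"); c=proj(C,SH+22.7*ZM+17*RM.as_matrix()[:,0])[0].astype(int)
for n in("b4","b5"):
    im=cv2.imread(f"pics/{n}.png").astype(int)[c[1]-4:c[1]+3,c[0]-5:c[0]+3]; print(n,"R-B");print(im[...,2]-im[...,0]);print(im.mean(2).astype(int))
E
```

```text
t 16.6 mouth in mast frame [ 1.9 -1.3  1.2] rotvec deg [-0.2 -0.1  4.6] F mast [-0.4  2.4 10.1] M [0.6  0.74 0.1 ] grip 29.8 F raw [-3.6  1.7  9.6]
orange px 6 [175.5 238. ] pred button [[187.  236.2]]
b4 R-B
[[ 6  4  8  7 14 38 60 71]
 [ 8  8  5  7 17 37 60 73]
 [ 6  5  6 23 49 52 58 67]
 [ 8  7 13 58 94 79 64 65]
 [ 7  9 18 63 96 84 53 53]
 [ 5  7  9 32 54 45 28 38]
 [ 7  8  8 10 17 16 14 26]]
[[117 122 124 122 128 142 153 157]
 [121 117 112  98  99 131 148 155]
 [120 112  94  74  83 120 146 155]
 [119 113  92  76  96 123 138 149]
 [120 115  96  90 108 119 137 150]
 [123 117 104  92 107 123 137 149]
 [117 122 116 108 112 127 137 145]]
b5 R-B
[[  6   5   9   8  14  32  57  70]
 [  7   7   7  11  18  30  48  66]
 [  6   5  10  39  63  51  51  60]
 [  6   9  19  78 107  87  60  62]
 [  7   6  20  71 101  83  52  54]
 [  9   6  10  33  55  46  29  34]
 [  8   7   8  10  14  14  10  20]]
[[121 120 121 122 126 139 151 157]
 [119 113 106  94  97 127 148 155]
 [117 101  78  70  91 124 143 155]
 [117 102  78  78 105 125 141 149]
 [120 114  90  89 107 122 138 147]
 [123 117 102  90 104 123 137 145]
 [118 121 112 106 112 125 136 144]]
```

Emit:
{"op": "play_rows", "data": {
  "commands": [0,0,0,0,0,0.02,0,0,0,0,0,0,0.02,0,0,0,0,0,0,0.02,0,0,0,0,0,0,0.02,0,0,0,0,0,0,0,0]
}}

```text
t: 17.15
tcp_pos: [542.3, -243.6, 225.6]
tool_rot: [-0.013, 0.985, 0.104, 0.138]
ft_force: [-4.8, 2.6, 9.9]
gripper_width: 29.4
finger_force: 30.1
```

```bash
cat > px.py <<'E'
import sys
from mast import *
C=cam("scene"); c=proj(C,SH+22.7*ZM+17*RM.as_matrix()[:,0])[0].astype(int)
im=cv2.imread(f"pics/{sys.argv[1]}.png").astype(int)[c[1]-4:c[1]+3,c[0]-7:c[0]+3]; print(im[...,2]-im[...,0]);print(im.mean(2).astype(int))
E
python3 look.py b6; python3 px.py b6
```

```text
t 17.15 mouth in mast frame [ 1.9 -0.7  1.2] rotvec deg [-0.2 -0.1  0. ] F mast [-1.3  3.5 10.7] M [0.89 0.76 0.24] grip 29.4 F raw [-4.8  2.6  9.9]
orange px 6 [180.2 235.8] pred button [[187.  236.2]]
[[  8   7   8   7   7   7  10  22  47  66]
 [  6   6   7   9   7  11  21  23  41  60]
 [  7   7   8   7   9  46  67  49  44  57]
 [  7   9   6   6  21  80 109  84  53  52]
 [  7   7   7   6  17  71 103  81  48  43]
 [  8   6   9   7  10  36  55  43  25  27]
 [  8   4   6   7   8   9  14  15  10  18]]
[[120 123 120 118 119 123 124 138 150 155]
 [119 121 118 111 102  91  99 125 144 152]
 [119 121 116 100  77  68  96 122 144 151]
 [116 121 118 104  75  77 102 125 139 148]
 [119 118 119 113  91  86 108 124 132 144]
 [117 118 121 118  97  88 104 123 134 142]
 [116 118 119 117 107 100 109 126 134 142]]
```

Emit:
{"op": "play_rows", "data": {
  "commands": [0,0,0,0,0,0.02,0,0,0,0,0,0,0.02,0,0,0,0,0,0,0.02,0,0,0,0,0,0,0.02,0,0,0,0,0,0,0,0]
}}

```text
t: 17.7
tcp_pos: [542.3, -243.6, 225.6]
tool_rot: [-0.018, 0.988, 0.064, 0.137]
ft_force: [-4.9, 2.5, 10.2]
gripper_width: 29.5
finger_force: 30.1
```

```bash
python3 look.py b7; python3 px.py b7
```

```text
t 17.7 mouth in mast frame [ 2.  -0.7  1.2] rotvec deg [-0.2 -0.1 -4.5] F mast [-1.4  3.5 11. ] M [0.86 0.82 0.27] grip 29.5 F raw [-4.9  2.5 10.2]
orange px 8 [173.1 238.2] pred button [[187.  236.2]]
[[ 9  6  7  7  7  6  9 20 46 64]
 [ 6  5  7  8  8  7 16 23 40 58]
 [ 6  7  7  5 11 38 58 46 41 56]
 [ 6  8  7  4 21 74 98 77 50 53]
 [ 6  8  9  6 16 69 99 81 46 42]
 [ 7  7  6  8 12 36 55 43 26 27]
 [ 8  7  7  4  7 10 17 15  9 18]]
[[120 120 118 119 120 120 121 137 150 156]
 [120 118 121 109  99  92  99 125 147 157]
 [121 123 118  99  73  68  88 122 142 153]
 [120 119 116 101  81  74  99 119 138 147]
 [117 120 119 111  89  86 103 120 136 145]
 [118 120 121 115  97  84 106 121 134 144]
 [116 120 119 120 108  99 110 124 133 142]]
```

Emit:
{"op": "play_rows", "data": {
  "commands": [0,0,0,0,0,-0.02,0,0,0,0,0,0,-0.02,0,0,0,0,0,0,-0.02,0,0,0,0,0,0,-0.02,0,0,0,-0.08,0,0,0,0,0,0,-0.06,0,0,0,0,0,0,0,0,0,0,0]
}}

```text
t: 18.45
tcp_pos: [541.2, -244.1, 225.5]
tool_rot: [-0.013, 0.985, 0.103, 0.137]
ft_force: [-1.2, 1.0, 3.8]
gripper_width: 29.7
finger_force: 30.0
```

```bash
python3 look.py b8; python3 px.py b8
```

```text
t 18.45 mouth in mast frame [ 0.6 -0.8  1.4] rotvec deg [-0.1 -0.  -0. ] F mast [0.1 1.3 3.9] M [ 0.38  0.43 -0.01] grip 29.7 F raw [-1.2  1.   3.8]
orange px 8 [177.  236.6] pred button [[187.  236.2]]
[[  5   8   7   5   6   7  14  31  54  70]
 [  7   6   7   6   6  10  19  29  47  67]
 [  7   8   7   6  11  45  66  50  45  59]
 [  7   7   7   8  21  79 108  83  51  53]
 [  8   7   4   7  17  70 102  83  47  45]
 [  6   7   5   7  12  34  56  44  25  32]
 [  7   6   6   7   8  10  16  15  12  22]]
[[122 121 117 118 120 120 125 139 150 155]
 [119 120 118 114 102  89  97 131 150 154]
 [120 121 119 103  79  70  92 127 144 151]
 [119 119 118 102  78  79 102 125 139 149]
 [118 120 119 114  93  89 105 123 136 146]
 [115 119 121 120 102  94 107 123 135 147]
 [116 117 121 119 114 107 115 130 134 142]]
```

The torque saturated at about 0.27 N m during the turn while the button and hole stayed put. So the tube is locked and the head swivelled. With the head back at 0° the moment is about zero. I release and retreat along the axis.

Emit:
{"op": "play_rows", "data": {
  "commands": [0,0,0,0,0,0,0.8,0,0,0,0,0,0,0.8,0,0,0,0,0,0,0.8,0,0,0,0,0,0,0.8,0,0,0,0,0,0,0.8,0,0,0,0,0,0,0.8,0,0,0,0,0,0,0.8,0,0,0,0,0,0,0.8]
}}

```text
t: 19.3
tcp_pos: [540.9, -244.0, 225.1]
tool_rot: [-0.013, 0.985, 0.103, 0.137]
ft_force: [0.7, -0.1, 0.2]
gripper_width: 73.3
finger_force: 0.0
```

Emit:
{"op": "play_rows", "data": {
  "commands": [0,0,-1,0,0,0,0.8,0,0,-2,0,0,0,0.8,0,0,-2.5,0,0,0,0.8,0,0,-2.5,0,0,0,0.8,0,0,-2,0,0,0,0.8,0,0,0,0,0,0,0.8,0,0,0,0,0,0,0.8]
}}

```text
t: 20.0
tcp_pos: [514.2, -249.6, 321.8]
tool_rot: [-0.013, 0.985, 0.103, 0.137]
ft_force: [0.1, 0.3, -1.0]
gripper_width: 73.4
finger_force: 0.0
```

```bash
python3 snap.py w4; python3 look.py b9; python3 px.py b9; python3 - <<'E'
from mast import *
import pickle
C=pickle.load(open('pics/w4.pkl','rb')); b=proj(C,SH+150*ZM)[0]; print("head pred",b)
X=RM.as_matrix()[:,0]; print("clip end pred",proj(C,SH+133*ZM+46*X),"ledge",proj(C,SH+53*X),proj(C,SH+RM.apply([53,95,0])),proj(C,SH+RM.apply([53,-95,0])))
w=cv2.imread('pics/w4.png'); x=int(np.clip(b[0]-100,0,312));y=int(np.clip(b[1]-75,0,234)); print("crop",x,y)
cv2.imwrite('pics/c6.png',cv2.resize(w[y:y+150,x:x+200],(800,600),interpolation=2))
E
```

```text
w4 t 20.0 tcp [ 514.2 -249.6  321.8] x [0.941 0.2   0.273] z [ 0.267  0.054 -0.962] F [ 0.1  0.3 -1. ] 73.42910543987833
t 20.05 mouth in mast frame [-3.000e-01 -1.000e-01  1.008e+02] rotvec deg [-0.1  0.  -0. ] F mast [ 0.3 -0.4  0.4] M [ 0.04  0.33 -0.02] grip 73.2 F raw [ 0.3 -0.4  0.5]
orange px 7 [175.  238.9] pred button [[187.  236.2]]
[[  8   6   5   6   6   7  13  31  56  71]
 [  6   6   6   6   7  12  27  30  49  66]
 [  7   7   5   5   9  52  69  53  44  58]
 [  7   9   8   5  18  79 109  84  51  53]
 [  6   8   6   6  18  74  99  82  50  43]
 [  7   5   6   9   9  34  52  44  26  31]
 [  7   8   6   8   7   9  16  13  10  20]]
[[120 119 119 119 116 117 124 141 151 154]
 [120 122 119 111  96  85  95 129 147 155]
 [121 120 117 103  77  63  96 126 145 153]
 [119 120 119 105  78  78 103 124 139 149]
 [117 119 122 114  94  87 108 123 133 149]
 [117 121 123 117 107  95 107 126 137 145]
 [117 121 121 121 117 110 116 127 135 144]]
head pred [258.09129454 186.49159689]
clip end pred [[258.08498234 140.2988924 ]] ledge [[257.82659459 127.14683406]] [[195.50283589 127.10537703]] [[320.08110451 127.18824502]]
crop 158 111
```

View pics/c6.png

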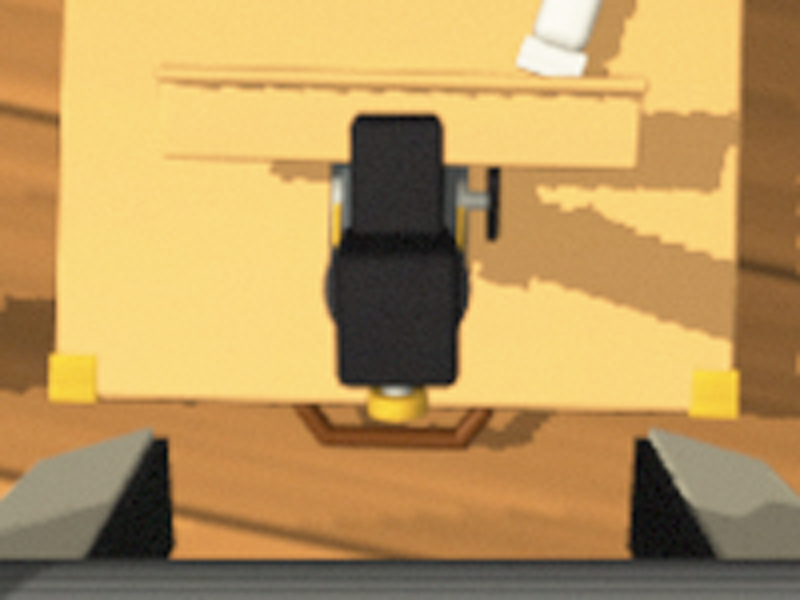

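The view shows the clip pointing straight up the image from (397,383) to (396,118), about 1.4° off square to the ledge, which runs (157,68) to (645,82). The orange button still shows through the hole at scene pixel (186,236), unchanged after release. The gripper is clear, so I'm handing in.

```bash
python3 -c "
from rig import ctrl
print(ctrl.close_job())"
```

```text
the job is handed in; nothing more can be done
None
```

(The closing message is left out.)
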